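# Set up and test the batch stamp at a packing bench

### The job

Fetch the green batch stamp lying between the two tall wrapped stacks on the blue tray, and stand it upright, black head up, squarely on the white pad of the aluminium plate, and let go of it. Then throw the red lever beside the pad fully over to on (towards the green dot), and after that press the stamp's head right down to its stop for a moment and let it spring back. Leave the stamp standing on its pad with the lever on, and do not push aside or knock over any of the rolls, the tube, the tape or the carton.

Things in the scene. Friction and masses are not known exactly. Their poses are not given: they have to be found in the camera images.
- stamp: Loose hand stamp, 0.2 to 0.45 kg: green block with black foot, 62 (x) x 48 (y) x 92 mm (z), sprung black head on its top. Origin: centre of the foot's underside; z points to the head. Same after a half turn about z. Starts lying on its +x face on the tray, origin 31 mm above the board, z within 0.2 rad of the tray's +y; white band on the +x and -x faces. Grip across y
- head (a point): Centre of the top of the stamp's black head, 132 mm above the foot's underside when up. Head 46 (x) x 40 (y) x 22 mm high, on a thin steel stem (18 mm gap above the green block). Pushed along the stamp's -z
- plunger (a joint): Travel of the stamp's head: 0 up, 0.014 m down at its stop; the spring takes 6 N to start and 12 N at the stop, and returns the head
- tray: Fixed blue board 200 (x) x 270 (y) x 8 mm; on each end a fixed white block of wrapped rolls, 190 (x) x 50 (y) mm, top 168 mm above the bench, centred at y = +110 and -110 mm: a 170 mm gap, so the stamp there can be gripped only from straight above, and must be laid on open bench and retaken at a slant to be stood up. Origin: centre of underside; z up, x along the gap, within 0.3 rad of world x
- station: Fixed aluminium plate 150 (x) x 260 (y) x 12 mm, z up, origin at the centre of the underside, on the bench; x turned less than 0.3 rad from world x. It carries the pad at y = -55 mm and the lever switch at y = +85 mm
- pad (a point): Centre of the white pad (62 along the plate's x, 48 mm along its y, black border round it), flush with the plate's top 12 mm above the bench. The stamp's underside belongs here, its x along the plate's x (either way round)
- switch (a joint): Toggle lever: 0 to 0.2 at the start (off, leaning to the plate's -x, red dot), 0.5 upright, 1.0 rad fully on (leaning to +x, green dot). About 1 N at the ball moves it; it stays where left. Axis along the plate's y through the point x 0, y +85 mm, 34 mm above the bench; 70 mm from axis to ball centre; rod 10 mm thick. Yellow housing 70 (x) x 50 (y) x 25 mm on the plate
- switch_tip (a point): Centre of the red ball (26 mm across) at the end of the lever
- tube: Loose cardboard tube 50 mm across, 150 mm tall, standing; origin at the centre of the underside
- tape: Loose yellow roll of tape 100 mm across, 48 mm high, lying flat; origin at the centre of the underside
- carton: Loose brown carton 100 (x) x 75 (y) x 50 mm high; origin at the centre of the underside
- roll_tray: Loose paper roll 34 mm across, 45 mm tall, standing on the tray between the stacks; origin at the centre of the underside
- roll_jig: Loose paper roll 34 mm across, 45 mm tall, standing on the aluminium plate behind the pad; origin at the centre of the underside
- roll_bench: Loose paper roll 40 mm across, 60 mm tall, standing on the bench; origin at the centre of the underside

How it is judged:
By the outcome, as a careful person would: the job done as asked, in the order asked, and still so for the second after the job is handed in, with the robot touching nothing.
It also fails if it takes over 72 s, if anything falls off the work surface, if the arm or the gripper's body presses on something with over 40 N, if the wrist force passes 120 N, or if a joint passes its speed limit or range.

### The arm

A 6-joint arm with a two-finger parallel gripper is mounted at the origin on the work surface. World frame = base frame: x ahead of the robot, y to its left, z up, the work surface at z = 0. Lengths are in m, angles in degrees, forces in N, time in s.
With the tool pointing down it reaches from about 0.25 to 0.725 m from the base axis. Payload 9.7 kg.
Tool frame: the origin (TCP) lies midway between the tips of the shut fingers; the grasp point (between the pads) lies 19 mm behind it; x points along the fingers, y is the direction in which the jaws open and shut, and the axes are right-handed (so a half turn about x gives the same grasp; the last joint's range is limited). The gripper opens to 85 mm and grips with 20 to 120 N. Pads are 22 mm wide; open, the fingers measure 114 mm over their backs; the gripper's body (76 mm by 85 mm) begins 54 mm behind the grasp point. The pads swing forward as they close: fully open they stand 13 mm farther back than shut.
Start: joints at [71.906, 4.979, 10.078, 95.1, 0, 90], TCP at [0.171, 0.523, 0.231] pointing down, gripper open.
Joint ranges: [-179.16, 179.16], [-48.56, 103.87], [-65.8, 70.77], [-126.05, 130.52], [-82.76, 87.17], [-180, 180]. Speed limits (degrees/s): [127.2, 127.2, 147.25, 180, 180, 180].

### API

Orientations are given as [roll, pitch, yaw] about the fixed x, y, z axes, in that order (R = Rz(yaw) Ry(pitch) Rx(roll)).
In Python, from workcell import bot, cams gives the robot as it stands.
- The arm moves only by the tool apply_moves, never from a script. Its argument "commands" is a list of rows, each a list of 5 numbers: the shift along the tool's x, y, z in m, then the turn about the tool's x in rad, then the opening, from -1 (shut) to 1 (fully open). In form: [[tx, ty, tz, roll, hand], ...]. A call has 1 to 12 rows; each row is the pose to reach, as a shift and turn from the pose measured when the call began, along the tool's axes at that moment; what a row does not reach only later rows make up. A row lasts 1/10 s, in which the tool goes at most 50 mm and 8.59 degrees, less where a joint would pass 70% of its speed; a pose out of reach is approached as far as the arm can. A call with a gripper value outside its range is refused whole. The fingers move at their own pace and stop on an object; "newtons" is the grip in N (left out, the last holds). Time passes only in rows, so rows that repeat a pose let the fingers close. It gives the time, the measured TCP pose, the force and the opening at its end, in the units of the state.
- bot.get_obs(): the state, without advancing time (a new reading comes with each control period).
- cams.camera(name): name is "scene" or "top"; returns a dict with "frame" (480x640x3 uint8, blue, green, red), "depth" (480x640 float32, m along the optical axis (not along the pixel's ray), 0 where there is no reading), "camera_matrix" (3x3 intrinsics, pixels), "R" (3x3) and "t" (3): a world point X has camera coordinates R X + t. Camera axes: x right, y down, z forward; pixel columns grow to the right and rows downward; lengths in m; the calibration is good to about 2 mm. A picture is of the moment at which its call begins.
- bot.job_done(): hands the job in, once; it reports no verdict.
Trained networks look in the newest picture that a camera, given by its name, has taken for a name from the list of things; names that differ only in an ending like _2 or _b are one class to them, and where a whole thing is asked for, a point or a joint stands for the part that bears it (a point fixed in the world has none). Each returns a list of dicts, best first, with "confidence" (0 to 1); they miss things now and then, are a little off and sometimes report something else, mostly with a low value. They report only what shows in the picture. A call takes as long as a camera call.
- cams.spot_in(name, camera): "rect" ([left, top, right, bottom] in pixels, round what is visible of it).
The state is a dict: "time": time; "q": joint angles; "qd": joint speeds; "joint_efforts": joint torques, N m; "ee_pos": TCP position; "tcp_rot": TCP orientation; "wrist_force": force on the tool from outside, world axes, zero at the start; "torque": the same for the moment, N m; "opening": finger opening in m.
Only numpy, scipy, OpenCV 4.12 (cv2) and the standard library are available. Lean on these libraries where they do the work, as an engineer would, in place of code of your own. Each camera call takes 0.05 s, during which the arm holds its last target. There are 200 camera calls.

## Working session

There is one attempt and no reset: what is moved stays moved. The work goes in short steps, Python scripts to look and compute and a tool call to move; the robot and the scene stay as the last step left them, time stands still between calls to the robot, and variables do not carry over. Pictures are saved under pics/ and viewed, about 8 in all and at most 12, crops included, and the job is handed in when it is done.

Besides the shell and the picture viewer there is one more tool, called after ">>>" as a command line: name --pt "numbers of a row" for each row, then --argument value for the rest. apply_moves: Moves the arm, as the interface text tells. Its arguments: {"type":"object","properties":{"commands":{"type":"array"},"newtons":{"type":"number"}},"required":["commands"]}

```bash
ls; mkdir -p pics; cat > h.py <<'E'
import numpy as np, cv2
from workcell import bot, cams
def shot(c,fn=None):
    d=cams.camera(c)
    if fn: cv2.imwrite('pics/'+fn,d['frame'])
    return d
def world(d,u,v,z=None):
    K=d['camera_matrix'];r=np.linalg.inv(K)@np.array([u,v,1.]);R=np.array(d['R']);t=np.array(d['t'])
    if z is None:
        D=d['depth'][int(round(v)),int(round(u))];return R.T@(r*D-t)
    a=R.T@r;c=-R.T@t;return c+a*(z-c[2])/a[2]
def cloud(d):
    K=d['camera_matrix'];D=d['depth'];v,u=np.mgrid[:480,:640]
    P=np.stack([(u-K[0,2])/K[0,0]*D,(v-K[1,2])/K[1,1]*D,D],-1)
    P=(P-np.array(d['t']))@np.array(d['R']);P[D==0]=np.nan;return P
E
python3 - <<'E'
from h import *
np.set_printoptions(precision=4,suppress=True)
print(bot.get_obs())
for c in('scene','top'):
    d=shot(c,c+'0.png');print(c,-np.array(d['R']).T@d['t'],d['R'])
    for n in['stamp','tray','station','switch','tube','tape','carton','roll_tray','roll_jig','roll_bench','head','pad','switch_tip']:
        try:
            for r in cams.spot_in(n,c)[:2]:
                b=r['rect'];print(n,round(r['confidence'],2),np.round(b),world(d,min(639,(b[0]+b[2])/2),min(479,(b[1]+b[3])/2)))
        except Exception as e: print(n,e)
E
```

```text
pics
{'time': 0.0, 'q': array([71.9073,  5.0102, 10.0352, 95.0973, -0.001 , 90.0005]), 'qd': array([-0.0067, -0.0181,  0.0355, -0.0302, -0.0474,  0.0625]), 'joint_efforts': array([  0.0021, -52.0383,  46.481 ,   0.0162,  -0.    ,   0.    ]), 'ee_pos': array([0.1707, 0.5226, 0.2306]), 'tcp_rot': array([ -89.2291,   89.9277, -107.3223]), 'wrist_force': array([-0.5482, -0.3758, -0.3948]), 'torque': array([0.0045, 0.0389, 0.0059]), 'opening': 0.085329301321508}
scene [ 1.365  -0.0117  0.8039] [[ 0.0173  0.9998  0.0119]
 [ 0.671  -0.0028 -0.7414]
 [-0.7412  0.0208 -0.6709]]
stamp 0.8 [425. 227. 484. 258.] [0.563  0.3209 0.0601]
tray 0.67 [383. 168. 532. 284.] [0.5203 0.3351 0.0727]
tray 0.2 [323. 245. 341. 277.] [0.6086 0.0388 0.0482]
station 0.64 [118. 214. 243. 296.] [ 0.5531 -0.3124  0.0138]
switch 0.76 [208. 211. 222. 245.] [ 0.5391 -0.225   0.0853]
tube 0.61 [332. 261. 363. 328.] [0.7574 0.0612 0.1056]
tape 0.75 [249. 265. 292. 313.] [ 0.6497 -0.0973  0.0019]
carton 0.84 [308. 192. 351. 237.] [0.4527 0.0376 0.0524]
roll_tray 0.81 [469. 251. 492. 274.] [0.6138 0.3701 0.0468]
roll_jig 
[... 822 characters left out ...]
3 [415. 256. 429. 267.] [ 0.5308 -0.219   0.1068]
tape 0.61 [348. 187. 388. 231.] [ 0.6749 -0.0984 -0.0005]
carton 0.62 [293. 280. 332. 329.] [0.4279 0.0371 0.0561]
roll_tray 0.5 [173. 228. 188. 242.] [0.5921 0.3647 0.0537]
roll_tray 0.27 [305. 229. 321. 251.] [0.5855 0.0389 0.0551]
roll_jig 0.59 [431. 221. 449. 238.] [ 0.616  -0.2719  0.0555]
roll_bench 0.62 [305. 229. 321. 248.] [0.5885 0.038  0.0575]
roll_bench 0.31 [394. 213. 510. 290.] [ 0.5674 -0.3079  0.0118]
head 0.63 [170. 249. 189. 265.] [0.5375 0.3623 0.0597]
pad 0.89 [394. 216. 508. 289.] [ 0.5647 -0.3065  0.0153]
pad 0.62 [290. 161. 316. 196.] [0.7504 0.0689 0.0078]
switch_tip 0.62 [417. 254. 434. 269.] [ 0.5312 -0.2272  0.1071]
```

```bash
python3 - <<'E'
import cv2
a=cv2.imread('pics/top0.png')[150:340,120:520];cv2.imwrite('pics/a.png',cv2.resize(a,(800,380),interpolation=3))
b=cv2.imread('pics/scene0.png')[150:340,110:540];cv2.imwrite('pics/b.png',cv2.resize(b,(800,353),interpolation=3))
E
```

```text
(no output)
```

View pics/a.png

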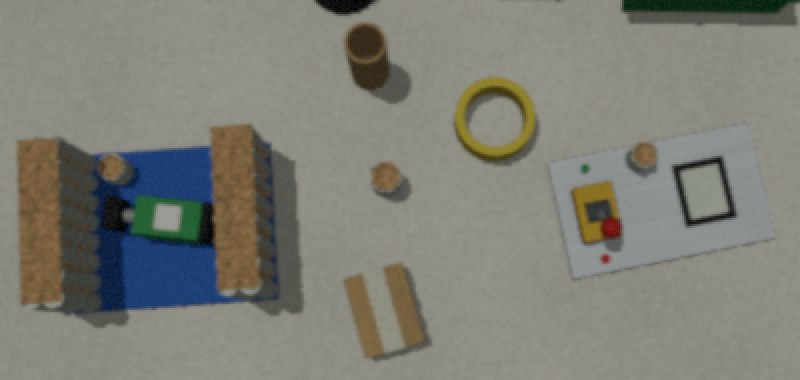

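View pics/b.png

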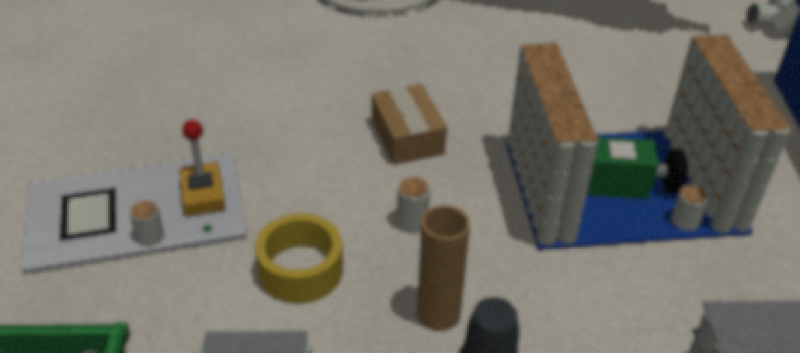

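The top view (2x crop) shows the stamp at crop (170,218), head to the left (+y), roll at (113,168), pad at (705,190) and ball at (611,228). The lever leans to -x. In the scene view the same items are consistent. Now for the exact poses.

```bash
cat > m.py <<'E'
from h import *
np.set_printoptions(precision=4,suppress=True)
def rect(d,mask,z):
    ys,xs=np.nonzero(mask);W=np.array([world(d,x,y,z)[:2] for x,y in zip(xs,ys)])
    (c,s,a)=cv2.minAreaRect((W*1000).astype(np.float32));return len(xs),np.round(c,1),np.round(s,1),round(a,1)
E
python3 - <<'E'
from m import *
for c in('top','scene'):
    d=shot(c);P=cloud(d);f=d['frame'].astype(int);b,g,r=f[...,0],f[...,1],f[...,2]
    X,Y,Z=P[...,0],P[...,1],P[...,2]
    reg=(abs(X-.55)<.12)&(abs(Y-.32)<.16)
    top=reg&(abs(Z-.07)<.006)&(abs(Y-.32)<.075)
    print(c,'z med',np.median(Z[top]))
    grn=(g>r+25)&(g>b+15);wht=(np.minimum(np.minimum(r,g),b)>100)
    lab,n=None,None
    m=(top&(grn|wht)).astype(np.uint8);print('stamp block',rect(d,m,.07))
    dk=reg&(f.max(-1)<50)&(Z>.03)&(Z<.075);print('dark',rect(d,dk,.06))
    # stacks
    for s in(1,-1):
        st=reg&(abs(Z-.168)<.006)&((Y-.32)*s>0);
        if st.sum()>5: print('stack',rect(d,st,.168))
    blue=reg&(b>g+25)&(b>r+40)&(Z<.02);print('blue',rect(d,blue,.008))
    st=(abs(X-.56)<.16)&(abs(Y+.31)<.2)
    pl=st&(abs(Z-.012)<.006)&(f.min(-1)>95);n_,l,stt,_=cv2.connectedComponentsWithStats(pl.astype(np.uint8))
    o=np.argsort(-stt[1:,4])+1
    for k in o[:3]: print('plate/pad',rect(d,l==k,.012))
    bl=st&(f.max(-1)<60)&(Y<-.27)&(Z<.03);print('border',rect(d,bl,.012))
    red=st&(r>g+60)&(r>b+60)&(Z>.06);print('ball',rect(d,red,.1),np.nanmedian(P[red],0))
    yel=st&(r>b+60)&(g>b+40)&(Z>.025)&(Z<.045);print('housing',rect(d,yel,.037))
    gd=st&grn&(Z<.03);print('gdot',rect(d,gd,.012)[:2]); rd=st&(r>g+50)&(r>b+50)&(Z<.025);print('rdot',rect(d,rd,.012)[:2])
E
```

```text
top z med 0.07010128032952676
stamp block (605, array([532.9, 302.1]), array([81.5, 46.4]), 84.8)
dark (314, array([531.6, 314.8]), array([136.4,  47.5]), 86.1)
stack (1711, array([523.1, 423. ]), array([188.8,  50.8]), 5.0)
stack (1769, array([537.9, 204.3]), array([197.9,  48.8]), 5.0)
blue (3067, array([527.6, 317.9]), array([197.7, 175.8]), 5.1)
plate/pad (4192, array([ 571.3, -306. ]), array([154.2, 267.4]), 11.7)
plate/pad (439, array([ 584. , -358.6]), array([61.6, 48.2]), 12.1)
plate/pad (3, array([ 711.8, -147.6]), array([1.1, 5.8]), 64.2)
border (193, array([ 583.9, -358.4]), array([75.4, 61.2]), 12.4)
ball (67, array([ 527.6, -227.3]), array([20.9, 19.1]), 26.3) [ 0.5274 -0.2252  0.1083]
housing (377, array([ 617.5, -167.2]), array([223.9,  69.4]), 39.6)
gdot (10, array([ 611.4, -209. ]))
rdot (10, array([ 497.3, -234.7]))
scene z med 0.07064796291266165
stamp block (440, array([540.4, 303.1]), array([76.3, 53.5]), 84.8)
dark (352, array([568.5, 324. ]), array([ 63.7, 139.9]), 19.2)
stack (1221, array([527. , 421.7]), array([197.7,  53.6]), 4.7)
stack (1281, array([542.5, 
[... 311 characters left out ...]
1, array([ 794.4, -268.3]), array([532.8, 125.1]), 16.0)
ball (56, array([ 524.8, -229.9]), array([26.2, 17.7]), 37.8) [ 0.5348 -0.2271  0.1078]
housing (396, array([ 616.5, -170.6]), array([232.6,  72.3]), 41.8)
gdot (6, array([ 608.6, -211.2]))Traceback (most recent call last):
  File "<stdin>", line 24, in <module>
  File "m.py", line 5, in rect
    (c,s,a)=cv2.minAreaRect((W*1000).astype(np.float32));return len(xs),np.round(c,1),np.round(s,1),round(a,1)
            ~~~~~~~~~~~~~~~^^^^^^^^^^^^^^^^^^^^^^^^^^^^^
cv2.error: OpenCV(4.12.0) /io/opencv/modules/imgproc/src/convhull.cpp:143: error: (-215:Assertion failed) total >= 0 && (depth == CV_32F || depth == CV_32S) in function 'convexHull'
```

```bash
cat >> h.py <<'E'
from scipy.spatial.transform import Rotation as Ro
def tool():
    o=bot.get_obs();return o,np.array(o['ee_pos']),Ro.from_euler('xyz',o['tcp_rot'],degrees=True).as_matrix()
def goto(p,jaw=None):
    """shift in tool axes to TCP p, roll for jaw at angle jaw (deg, mod 180)"""
    o,e,R=tool();s=R.T@(np.array(p)-e);j=np.degrees(np.arctan2(R[1,1],R[0,1]));out=''
    if jaw is not None:
        dj=(jaw-j+90)%180-90;out='jaw now %.1f droll %.3f rad (or other way %.3f)'%(j,-np.radians(dj),-np.radians(dj-np.sign(dj)*180))
    print('shift',np.round(s,4),'dist %.3f'%np.linalg.norm(s),out,'q',np.round(o['q'],1))
E
python3 - <<'E'
from m import *
o,e,R=tool();print(R);goto([.535,.303,.23],-5.2)
d=shot('top');P=cloud(d);m=(P[...,0]>.2)&(P[...,0]<.44)&(abs(P[...,1])<.35)&(P[...,2]>.02)
n,l,s,c=cv2.connectedComponentsWithStats(m.astype(np.uint8))
for k in range(1,n):
    if s[k,4]>15: q=P[l==k];print(s[k,4],q.min(0),q.max(0))
print(np.nanmin(P[...,0][200:]))
E
```

```text
[[ 0.      0.3106  0.9506]
 [ 0.      0.9506 -0.3106]
 [-1.      0.      0.    ]]
shift [ 0.0013 -0.0958  0.4144] dist 0.425 jaw now 71.9 droll 1.346 rad (or other way -1.796) q [71.9  5.  10.1 95.1 -0.  90. ]
22 [0.4374 0.2033 0.0317] [0.4398 0.2134 0.1691]
809 [ 0.3717 -0.0108  0.041 ] [0.4398 0.0795 0.059 ]
0.00099841709974039
```

>>> apply_moves --pt "0 -0.011 0.046 0.15 1" --pt "0 -0.021 0.092 0.3 1" --pt "0 -0.032 0.138 0.45 1" --pt "0 -0.043 0.184 0.6 1" --pt "0 -0.053 0.23 0.75 1" --pt "0 -0.064 0.276 0.9 1" --pt "0 -0.075 0.322 1.05 1" --pt "0 -0.085 0.368 1.2 1" --pt "0 -0.096 0.414 1.346 1" --pt "0 -0.096 0.414 1.346 1" --pt "0 -0.096 0.414 1.346 1" --pt "0 -0.096 0.414 1.346 1"

```text
time: 2.75
ee_pos: [0.534, 0.3034, 0.2313]
tcp_rot: [-99.9, 90.0, 165.0]
wrist_force: [-0.0, 0.3, 0.4]
opening: 0.0848
```

```bash
python3 - <<'E'
from m import *
goto([.535,.303,.02],-5.2)
d=shot('top','a1.png')
c=cv2.resize(d['frame'][190:320,110:290],(720,520),interpolation=3);cv2.imwrite('pics/a1c.png',c)
E
```

```text
shift [0.2113 0.0011 0.0003] dist 0.211 jaw now -5.1 droll 0.001 rad (or other way -3.140) q [ 29.6  14.1  20.5  96.4   0.  124.7]
```

View pics/a1c.png

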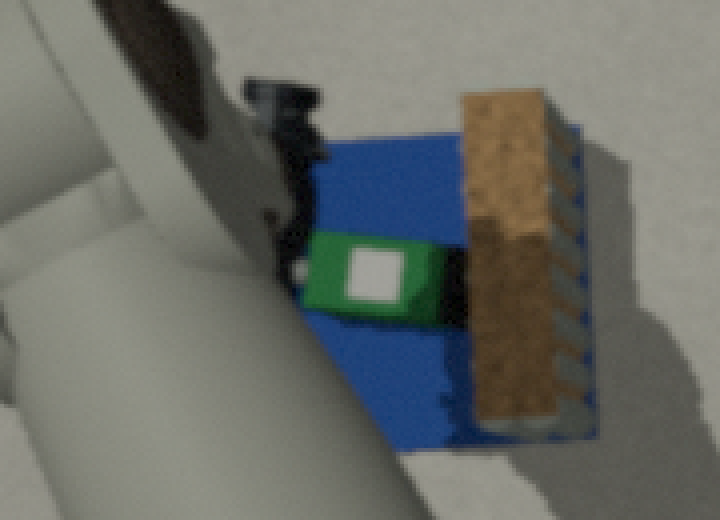

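The elbow hides part of the view, but the tray, the stamp band at crop (375,275) and the right stack look undisturbed. Next is the descent.

>>> apply_moves --pt "0.045 0.001 0 0 1" --pt "0.09 0.001 0 0 1" --pt "0.135 0.001 0 0 1" --pt "0.175 0.001 0 0 1" --pt "0.2 0.001 0 0 1" --pt "0.211 0.001 0 0 1" --pt "0.211 0.001 0 0 1" --pt "0.211 0.001 0 0 -1" --pt "0.211 0.001 0 0 -1" --pt "0.211 0.001 0 0 -1" --pt "0.211 0.001 0 0 -1" --pt "0.211 0.001 0 0 -1" --newtons 50

```text
time: 4.0
ee_pos: [0.5357, 0.3042, 0.0225]
tcp_rot: [133.1, 89.8, 38.0]
wrist_force: [-0.4, 0.2, 6.9]
opening: 0.0475
```

>>> apply_moves --pt "-0.02 0 0 0 -1" --pt "-0.06 0 0 0 -1" --pt "-0.105 0 0 0 -1" --pt "-0.15 0 0 0 -1" --pt "-0.195 0 0 0 -1" --pt "-0.22 -0.02 0.015 0 -1" --pt "-0.22 -0.055 0.04 0 -1" --pt "-0.22 -0.09 0.065 0 -1" --pt "-0.22 -0.125 0.09 0 -1" --pt "-0.22 -0.16 0.115 0 -1" --pt "-0.22 -0.193 0.141 0 -1" --pt "-0.22 -0.193 0.141 0 -1"

```text
time: 5.2
ee_pos: [0.3272, 0.1785, 0.2432]
tcp_rot: [128.0, 89.7, 32.9]
wrist_force: [0.8, -0.2, -2.2]
opening: 0.0476
```

```bash
python3 - <<'E'
from m import *
goto([.33,.17,.015],-5.2)
d=shot('scene','b1.png')
cv2.imwrite('pics/b1c.png',cv2.resize(d['frame'][60:300,280:600],(800,600),interpolation=3))
E
```

```text
shift [0.2282 0.0026 0.0089] dist 0.228 jaw now -5.1 droll 0.001 rad (or other way -3.140) q [ 28.6 -19.  -10.2  98.5   0.  123.7]
```

View pics/b1c.png

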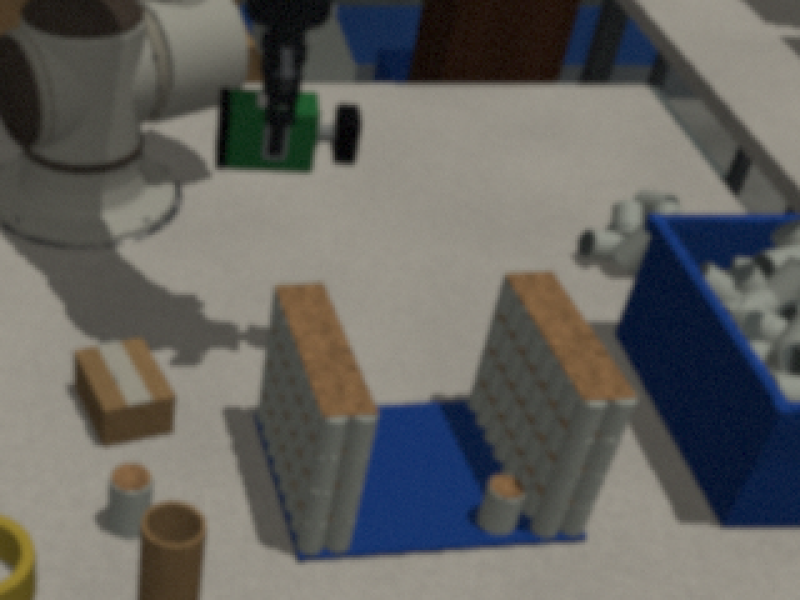

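Held level by the block, head at crop (345,133). Now to lay it on open bench.

>>> apply_moves --pt "0.045 0 0 0 -1" --pt "0.09 0 0 0 -1" --pt "0.135 0 0 0 -1" --pt "0.175 0 0 0 -1" --pt "0.205 0 0 0 -1" --pt "0.22 0 0 0 -1" --pt "0.227 0 0 0 -1" --pt "0.227 0 0 0 -1" --pt "0.227 0 0 0 1" --pt "0.227 0 0 0 1" --pt "0.227 0 0 0 1" --pt "0.227 0 0 0 1"

```text
time: 6.45
ee_pos: [0.3306, 0.1806, 0.0165]
tcp_rot: [127.8, 89.6, 32.7]
wrist_force: [0.4, -1.0, -0.6]
opening: 0.0855
```

>>> apply_moves --pt "-0.04 0 0 0 1" --pt "-0.08 0 0 0 1" --pt "-0.1 0 -0.03 0 1" --pt "-0.1 0 -0.067 0 1" --pt "-0.1 0 -0.067 0 1"

```text
time: 6.95
ee_pos: [0.3367, 0.25, 0.1176]
tcp_rot: [132.2, 89.4, 37.2]
wrist_force: [-0.3, -0.2, -0.6]
opening: 0.0855
```

```bash
python3 - <<'E'
from m import *
d=shot('scene','b2.png');P=cloud(d);f=d['frame'].astype(int);b,g,r=f[...,0],f[...,1],f[...,2]
X,Y,Z=P[...,0],P[...,1],P[...,2]
reg=(abs(X-.33)<.06)&(Y>.08)&(Y<.28)&(Z>.003)&(Z<.075)
gr=reg&(g>r+20)&(g>b+10);q=P[gr];print('green',q.min(0),q.max(0),np.median(q,0))
dk=reg&(f.max(-1)<50)
for n,k in(('foot',Y<.16),('head',Y>.2)):
    q=P[dk&k];print(n,len(q),np.percentile(q,3,0),np.percentile(q,97,0))
goto([.33,.24,.012],-5.2)
cv2.imwrite('pics/b2c.png',cv2.resize(d['frame'][60:180,320:480],(800,600),interpolation=3))
E
```

```text
green [0.3122 0.1342 0.007 ] [0.3602 0.1907 0.0665] [0.3519 0.1584 0.0438]
foot 212 [0.3095 0.1262 0.0137] [0.3541 0.1576 0.065 ]Traceback (most recent call last):
  File "<stdin>", line 8, in <module>
    return _quantile_unchecked(
        a, q, axis, out, overwrite_input, method, keepdims, weights)
    return _ureduce(a,
                    func=_quantile_ureduce_func,
    ...<5 lines>...
                    overwrite_input=overwrite_input,
                    method=method)
    r = func(a, **kwargs)
    result = _quantile(arr,
                       quantiles=q,
    ...<2 lines>...
                       out=out,
                       weights=wgt)
    slices_having_nans = np.isnan(arr[-1, ...])
                                  ~~~^^^^^^^^^
IndexError: index -1 is out of bounds for axis 0 with size 0
```

>>> apply_moves --pt "0.045 0.006 0.002 0 1" --pt "0.085 0.006 0.002 0 1" --pt "0.107 0.006 0.002 0 1" --pt "0.107 0.006 0.002 0 1" --pt "0.107 0.006 0.002 0 -1" --pt "0.107 0.006 0.002 0 -1" --pt "0.107 0.006 0.002 0 -1" --pt "0.107 0.006 0.002 0 -1" --pt "0.107 0.006 0.002 0 -1" --newtons 20

```text
time: 7.9
ee_pos: [0.3432, 0.2468, 0.0115]
tcp_rot: [130.3, 89.4, 35.3]
wrist_force: [-1.4, 0.3, 7.4]
opening: 0.0411
```

```bash
python3 - <<'E'
from m import *
print(bot.get_obs()['wrist_force']);goto([.343,.247,.01],-5.2)
d=shot('scene','b2.png')
cv2.imwrite('pics/b2c.png',cv2.resize(d['frame'][60:180,320:480],(800,600),interpolation=3))
E
```

```text
[-1.3714  0.3472  7.3599]
shift [ 0.0015 -0.0002 -0.0001] dist 0.001 jaw now -5.0 droll 0.004 rad (or other way -3.138) q [ 35.7 -11.6 -30.2  70.9  -0.  130.7]
```

View pics/b2c.png

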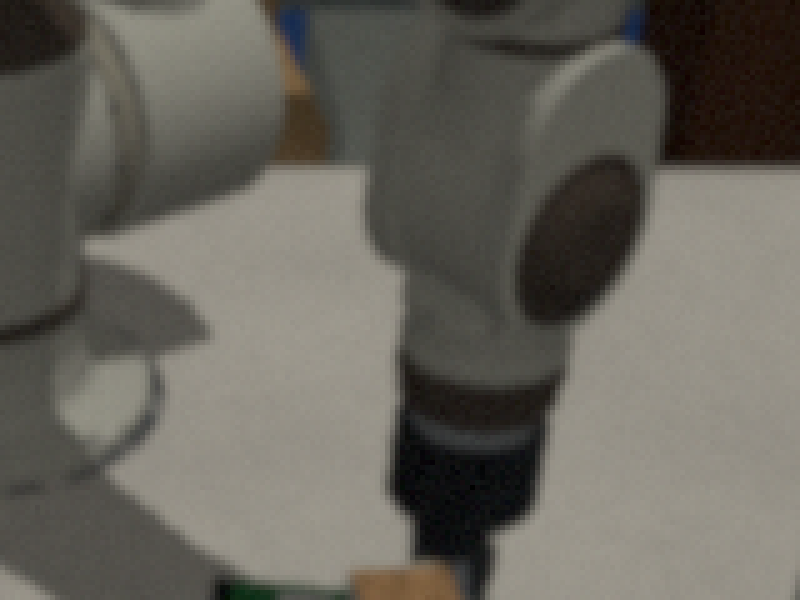

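Opening 41 mm, so the head (40 mm) is held. I lift it straight up with a light grip to see whether it swings.

>>> apply_moves --pt "-0.021 0 0.007 0 -1" --pt "-0.04 0 0.018 0 -1" --pt "-0.057 0 0.032 0 -1" --pt "-0.071 0 0.048 0 -1" --pt "-0.082 0 0.067 0 -1" --pt "-0.09 0 0.087 0 -1" --pt "-0.094 0 0.109 0 -1" --pt "-0.098 0 0.13 0 -1" --pt "-0.098 0 0.14 0 -1" --pt "-0.098 0 0.14 0 -1"

```text
time: 8.95
ee_pos: [0.3303, 0.1062, 0.1088]
tcp_rot: [129.2, 89.4, 34.1]
wrist_force: [0.6, -0.5, -3.1]
opening: 0.0399
```

```bash
python3 - <<'E'
from m import *
print(bot.get_obs()['wrist_force'],bot.get_obs()['torque']);goto([.343,.247,.01],-5.2)
d=shot('scene','b3.png')
cv2.imwrite('pics/b3c.png',cv2.resize(d['frame'][60:240,320:560],(800,600),interpolation=3))
E
```

```text
[ 0.5639 -0.5467 -3.1289] [ 0.1951 -0.033   0.0663]
shift [ 0.0997 -0.0007 -0.1407] dist 0.172 jaw now -5.1 droll 0.002 rad (or other way -3.140) q [ 17.7 -25.  -29.3  85.1   0.2 112.8]
```

View pics/b3c.png

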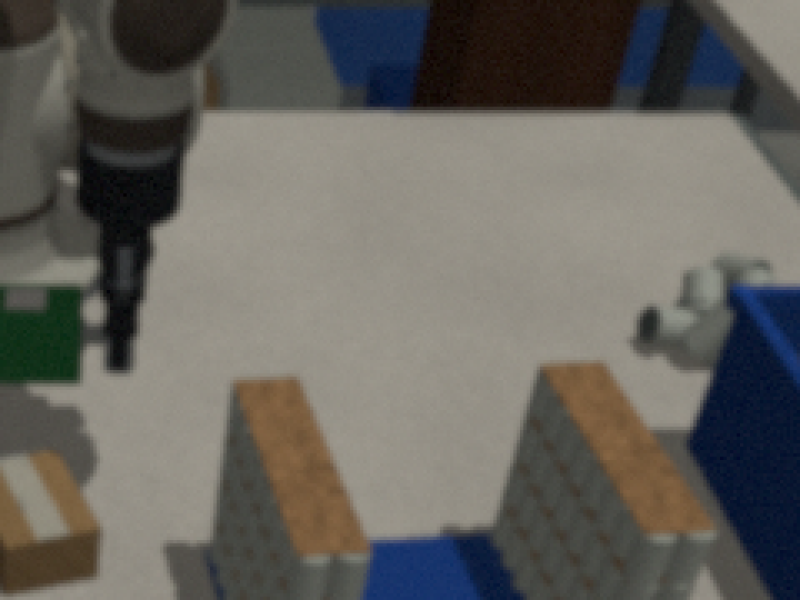

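The head grip's torsion holds it level, block at crop (40,335). I'll put it back and regrip with only the fingertip corner, so a smaller patch lets it swing down.

>>> apply_moves --pt "0 0 -0.03 0 -1" --pt "0 0 -0.075 0 -1" --pt "0 0 -0.12 0 -1" --pt "0.025 0 -0.141 0 -1" --pt "0.06 0 -0.141 0 -1" --pt "0.085 0 -0.141 0 -1" --pt "0.096 0 -0.141 0 -1" --pt "0.096 0 -0.141 0 -1" --pt "0.096 0 -0.141 0 0.3" --pt "0.096 0 -0.141 0 0.3" --pt "0.066 0 -0.148 0 0.3" --pt "0.066 0 -0.148 0 0.3"

```text
time: 10.2
ee_pos: [0.346, 0.2562, 0.0477]
tcp_rot: [130.9, 89.1, 35.9]
wrist_force: [-0.0, -0.1, 0.3]
opening: 0.0556
```

>>> apply_moves --pt "0 0 0 0 -1" --pt "0 0 0 0 -1" --pt "0 0 0 0 -1" --pt "0 0 0 0 -1"

```text
time: 10.6
ee_pos: [0.3468, 0.2571, 0.0487]
tcp_rot: [133.7, 88.9, 38.6]
wrist_force: [-0.0, 3.1, 8.4]
opening: 0.0389
```

```bash
python3 - <<'E'
from m import *
print(bot.get_obs()['wrist_force'],bot.get_obs()['torque']);goto([.343,.254,.042],-5.2)
E
```

```text
[-0.0438  3.1178  8.369 ] [ 0.7421 -0.0197 -0.0116]
shift [ 0.0066 -0.0036  0.0035] dist 0.008 jaw now -5.1 droll 0.002 rad (or other way -3.140) q [ 36.5 -12.1 -26.4  74.6   0.  131.6]
```

>>> apply_moves --pt "-0.01 0 0 0 -1" --pt "-0.03 0 0.005 0 -1" --pt "-0.06 0 0.01 0 -1" --pt "-0.09 0 0.01 0 -1" --pt "-0.11 0 0.01 0 -1" --pt "-0.11 0 0.01 0 -1" --pt "-0.11 0 0.01 0 -1"

```text
time: 11.3
ee_pos: [0.3441, 0.2456, 0.1578]
tcp_rot: [133.4, 88.9, 38.3]
wrist_force: [0.4, 0.2, -3.6]
opening: 0.0365
```

```bash
python3 - <<'E'
from m import *
print(bot.get_obs()['wrist_force'],bot.get_obs()['torque']);goto([.343,.247,.01],-5.2)
d=shot('scene','b4.png')
cv2.imwrite('pics/b4c.png',cv2.resize(d['frame'][60:180,380:540],(800,600),interpolation=3))
E
```

```text
[ 0.3922  0.2397 -3.6403] [-0.024   0.0123  0.0154]
shift [ 0.1478 -0.0032  0.0006] dist 0.148 jaw now -5.1 droll 0.002 rad (or other way -3.140) q [ 35.5 -14.5 -16.2  87.2   0.1 130.6]
```

View pics/b4c.png

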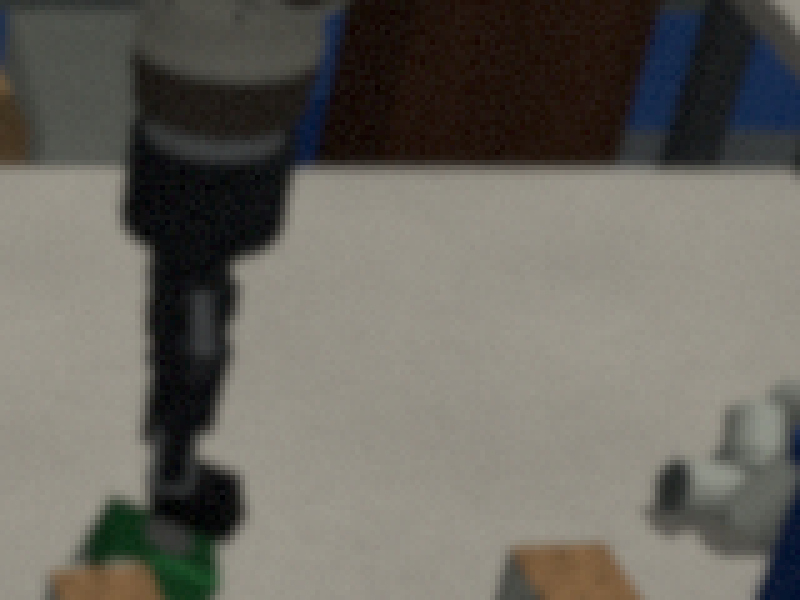

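It swung down: head at crop (215,500), stamp tilted about 30° with the foot to the left and wrist torque near 0. Next: set the foot corner down and swing the head over it.

>>> apply_moves --pt "0.02 0 0 0 -1" --pt "0.03 0 0.006 0 -1" --pt "0.031 0 0.02 0 -1" --pt "0.031 0 0.035 0 -1" --pt "0.033 0 0.05 0 -1" --pt "0.036 0 0.062 0 -1" --pt "0.036 0 0.062 0 -1"

```text
time: 12.05
ee_pos: [0.3386, 0.1824, 0.1207]
tcp_rot: [129.9, 89.0, 34.7]
wrist_force: [-1.2, -3.3, 12.6]
opening: 0.0365
```

```bash
python3 - <<'E'
from m import *
print(bot.get_obs()['wrist_force'],bot.get_obs()['torque']);goto([.343,.247,.01],-5.2)
d=shot('scene','b5.png')
cv2.imwrite('pics/b5c.png',cv2.resize(d['frame'][80:200,340:500],(800,600),interpolation=3))
E
```

```text
[-1.2202 -3.3125 12.6458] [-0.4538  0.3627 -0.0214]
shift [ 0.1114 -0.0029 -0.0635] dist 0.128 jaw now -5.2 droll 0.001 rad (or other way -3.141) q [ 28.2 -19.9 -24.4  84.5   0.1 123.4]
```

View pics/b5c.png

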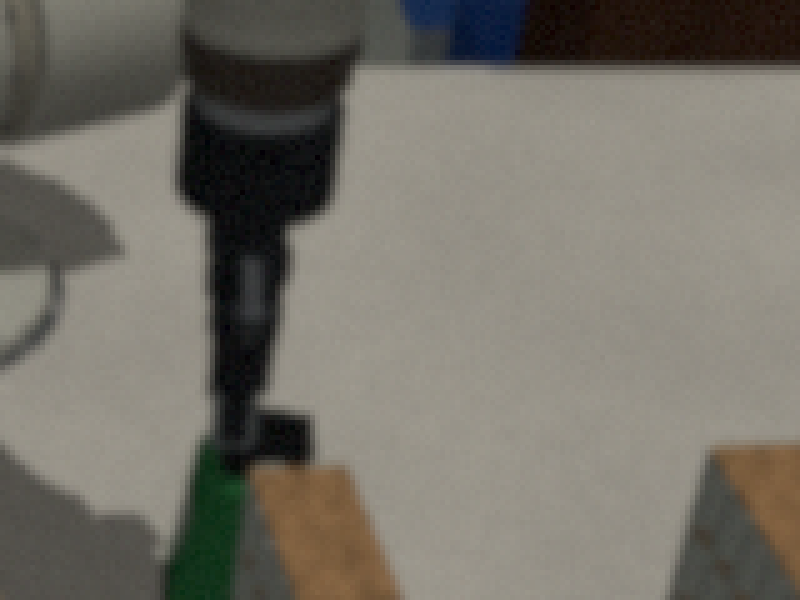

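>>> apply_moves --pt "-0.002 0 0.005 0 -1" --pt "-0.006 0 0.008 0 -1" --pt "-0.008 0 0.008 0 -1" --pt "-0.008 0 0.008 0 -0.03" --pt "-0.008 0 0.008 0 0.1" --pt "-0.008 0 0.008 0 0.4" --pt "-0.008 0 0.008 0 0.8" --pt "-0.05 0 0.008 0 1" --pt "-0.095 0 0.008 0 1" --pt "-0.095 0 0.058 0 1" --pt "-0.095 0 0.1 0 1" --pt "-0.095 0 0.1 0 1"

```text
time: 13.3
ee_pos: [0.328, 0.0791, 0.215]
tcp_rot: [127.3, 89.0, 31.9]
wrist_force: [0.2, 0.2, 0.6]
opening: 0.0854
```

```bash
python3 - <<'E'
from m import *
print(bot.get_obs()['wrist_force'],bot.get_obs()['torque'])
for c in('top','scene'):
    d=shot(c,c+'6.png');P=cloud(d);f=d['frame'].astype(int);b,g,r=f[...,0],f[...,1],f[...,2]
    X,Y,Z=P[...,0],P[...,1],P[...,2];reg=(abs(X-.335)<.06)&(abs(Y-.195)<.07)
    print(c,'maxz',np.nanmax(Z[reg]))
    hd=reg&(abs(Z-.132)<.007);print('head',hd.sum(), rect(d,hd,.132) if hd.sum()>8 else '')
    gb=reg&(abs(Z-.092)<.006);print('block top',gb.sum(), rect(d,gb,.092) if gb.sum()>8 else '')
    if c=='scene':
        q=P[reg&(g>r+20)&(g>b+10)];print(q.min(0),q.max(0)) 
a=cv2.imread('pics/scene6.png')[80:200,340:500];cv2.imwrite('pics/b6c.png',cv2.resize(a,(800,600),interpolation=3))
E
```

```text
[0.2322 0.1681 0.5568] [-0.0068 -0.0221 -0.0706]
top maxz 0.6976184315371302
head 89 (89, array([350.7, 187.5]), array([42.7, 14.1]), 84.0)
block top 53 (53, array([359.1, 193.4]), array([17.5, 52.9]), 14.3)
scene maxz 0.5176822451233533
head 197 (197, array([345.4, 186.6]), array([45.5, 51.5]), 82.2)
block top 144 (144, array([343.5, 187.9]), array([59.8, 56.6]), 84.1)
[0.3188 0.1553 0.0126] [0.3674 0.1898 0.1131]
```

View pics/b6c.png

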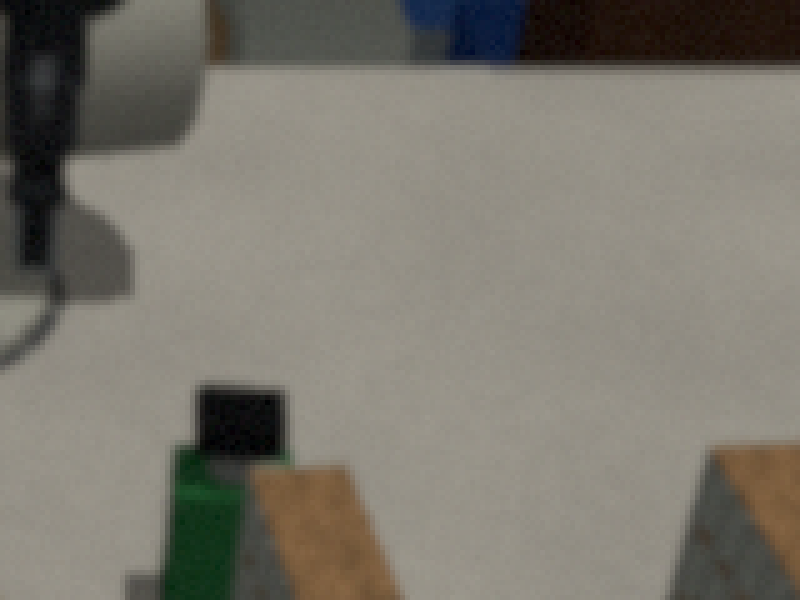

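Upright, with the head at crop (243,420). Now I grip it by the head from above.

```bash
python3 - <<'E'
from m import *
goto([.343,.187,.215],-6.5);goto([.343,.187,.1],-6.5)
E
```

```text
shift [ 0.001   0.0047 -0.1062] dist 0.106 jaw now -5.3 droll 0.021 rad (or other way -3.121) q [ 13.6 -25.2 -17.6  96.5   0.4 109. ]
shift [ 0.116   0.0031 -0.1048] dist 0.156 jaw now -5.3 droll 0.021 rad (or other way -3.121) q [ 13.6 -25.2 -17.6  96.5   0.4 109. ]
```

>>> apply_moves --pt "0 0.004 -0.045 0.02 1" --pt "0 0.004 -0.09 0.02 1" --pt "0.001 0.004 -0.106 0.02 1" --pt "0.001 0.004 -0.106 0.02 1" --pt "0.045 0.004 -0.106 0.02 1" --pt "0.085 0.003 -0.105 0.02 1" --pt "0.115 0.003 -0.105 0.02 1" --pt "0.115 0.003 -0.105 0.02 1" --pt "0.115 0.003 -0.105 0.02 -1" --pt "0.115 0.003 -0.105 0.02 -1" --pt "0.115 0.003 -0.105 0.02 -1" --pt "0.115 0.003 -0.105 0.02 -1" --newtons 40

```text
time: 14.6
ee_pos: [0.3433, 0.1876, 0.1025]
tcp_rot: [132.8, 88.8, 36.3]
wrist_force: [-3.0, 0.5, 5.9]
opening: 0.0398
```

>>> apply_moves --pt "0 0 0 0 -1" --pt "-0.02 0 0 0 -1" --pt "-0.06 0 0 0 -1" --pt "-0.1 0 0 0 -1" --pt "-0.12 0 0 0 -1" --pt "-0.12 0 0 0 -1"

```text
time: 15.2
ee_pos: [0.3423, 0.1866, 0.2251]
tcp_rot: [131.0, 88.6, 34.6]
wrist_force: [-0.1, -0.1, -3.2]
opening: 0.0399
```

```bash
python3 - <<'E'
from m import *
o,e,R=tool();print(o['wrist_force'],o['torque'],R)
# pad centre: avg of cameras
c,s=np.cos(np.radians(12.1)),np.sin(np.radians(12.1))
goto([.583,-.359,e[2]],-77.9)
E
```

```text
[-0.0967 -0.1414 -3.2135] [-0.0144  0.0188  0.0293] [[ 0.0203  0.9935 -0.1123]
 [ 0.014  -0.1126 -0.9935]
 [-0.9997  0.0186 -0.0162]]
shift [-0.0028  0.3005  0.5151] dist 0.596 jaw now -6.5 droll 1.247 rad (or other way -1.895) q [ 28.5 -18.3 -11.7  95.2   0.2 124.9]
```

>>> apply_moves --pt "-0.03 0.01 0.02 0.08 -1" --pt "-0.06 0.03 0.055 0.2 -1" --pt "-0.061 0.055 0.095 0.32 -1" --pt "-0.061 0.08 0.135 0.44 -1" --pt "-0.061 0.105 0.175 0.56 -1" --pt "-0.061 0.13 0.215 0.68 -1" --pt "-0.061 0.15 0.257 0.8 -1" --pt "-0.062 0.175 0.3 0.92 -1" --pt "-0.062 0.2 0.343 1.04 -1" --pt "-0.062 0.225 0.386 1.16 -1" --pt "-0.062 0.25 0.43 1.247 -1" --pt "-0.063 0.275 0.47 1.247 -1"

```text
time: 16.4
ee_pos: [0.5617, -0.3145, 0.2832]
tcp_rot: [-152.3, 88.6, 39.6]
wrist_force: [0.7, -0.1, -1.6]
opening: 0.0398
```

```bash
python3 - <<'E'
from m import *
o,e,R=tool();print(e,o['wrist_force'],R[:,0])
goto([.583,-.359,e[2]],-77.9)
E
```

```text
[ 0.5617 -0.3145  0.2832] [ 0.6632 -0.1408 -1.5759] [ 0.0182  0.0151 -0.9997]
shift [-0.0003  0.048  -0.0117] dist 0.049 jaw now -78.1 droll -0.004 rad (or other way 3.138) q [-29.8  20.1  33.8 103.2   1.3 138.3]
```

>>> apply_moves --pt "0 0.03 -0.007 0 -1" --pt "0 0.048 -0.012 0 -1" --pt "0.045 0.048 -0.012 0 -1" --pt "0.09 0.048 -0.012 0 -1" --pt "0.125 0.048 -0.012 0 -1" --pt "0.145 0.048 -0.012 0 -1" --pt "0.145 0.048 -0.012 0 -1"

```text
time: 17.1
ee_pos: [0.5839, -0.3556, 0.1319]
tcp_rot: [-130.7, 88.7, 61.2]
wrist_force: [-0.4, 0.2, -2.2]
opening: 0.0398
```

```bash
python3 - <<'E'
from m import *
o,e,R=tool();print(e,o['wrist_force'],R[:,0])
goto([.583,-.359,.1145],-77.9)
d=shot('scene','s7.png');P=cloud(d);f=d['frame'].astype(int);b,g,r=f[...,0],f[...,1],f[...,2]
X,Y,Z=P[...,0],P[...,1],P[...,2];reg=(abs(X-.583)<.07)&(abs(Y+.359)<.06)
q=P[reg&(g>r+15)&(g>b+8)&(Z>.03)];print(len(q),np.percentile(q,2,0),np.percentile(q,98,0))
cv2.imwrite('pics/s7c.png',cv2.resize(d['frame'][180:300,100:260],(800,600),interpolation=3))
E
```

```text
[ 0.5839 -0.3556  0.1319] [-0.4252  0.1899 -2.2051] [ 0.0107  0.0195 -0.9998]
shift [0.0173 0.0034 0.0018] dist 0.018 jaw now -78.1 droll -0.004 rad (or other way 3.138) q [-31.9  23.   20.6  87.7   1.3 136.2]
774 [ 0.5702 -0.3694  0.0448] [ 0.6184 -0.3214  0.125 ]
```

View pics/s7c.png

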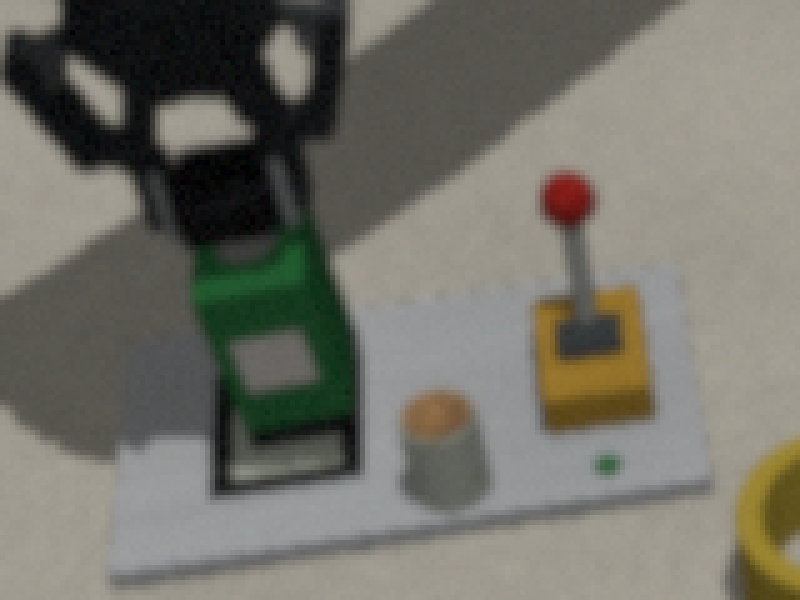

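```bash
python3 - <<'E'
from m import *
d=shot('scene');P=cloud(d);f=d['frame'].astype(int);b,g,r=f[...,0],f[...,1],f[...,2]
K=d['camera_matrix']
def pix(p): q=K@(np.array(d['R'])@p+d['t']);return q[:2]/q[2]
for z in(.02,.11,.15):print('vertical',(pix(np.array([.583,-.359,z]))-[100,180])*5)
X,Y,Z=P[...,0],P[...,1],P[...,2];reg=(abs(X-.583)<.07)&(abs(Y+.359)<.07)
gm=reg&(g>r+15)&(g>b+8)
q=P[gm&(Z<.095)&(Z>.035)];q=q[q[:,0]>np.percentile(q[:,0],10)]
for it in range(3):
    c=q.mean(0);n=np.linalg.svd(q-c)[2][2];n*=np.sign(n[0]);res=(q-c)@n;q=q[abs(res)<.004]
print('front face n',n,'c',c,len(q),'tilt',np.degrees(np.arcsin(n[2])),'yaw',np.degrees(np.arctan2(n[1],n[0])))
# left/right edge per row height
m=gm.astype(np.uint8)
for v in range(235,266,5):
    u=np.nonzero(m[v])[0]
    if len(u):print(v,P[v,u[0]],P[v,u[-1]])
E
```

```text
vertical [285.1158 411.1152]
vertical [240.4041 263.6758]
vertical [218.818  192.4943]
front face n [0.9623 0.2677 0.0489] c [ 0.6135 -0.3451  0.0615] 194 tilt 2.804428377684383 yaw 15.543804903897486
235 [ 0.6045 -0.3719  0.1227] [ 0.5742 -0.3298  0.0955]
240 [ 0.6203 -0.3678  0.123 ] [ 0.5719 -0.3294  0.0784]
245 [ 0.6176 -0.3683  0.1062] [ 0.57   -0.3287  0.0615]
250 [ 0.6182 -0.3651  0.0922] [ 0.5776 -0.3265  0.0532]
255 [ 0.6183 -0.3664  0.0775] [ 0.5934 -0.3232  0.053 ]
260 [ 0.6175 -0.366   0.0615] [ 0.6076 -0.3204  0.0514]
265 [ 0.6167 -0.3633  0.0452] [ 0.6147 -0.3556  0.0432]
```

Front foot edge sits about 8 mm to the +y side of the pad in the crop (foot corners about (253,468) and (362,473) once lowered, pad corners (230,482) and (347,465)). I correct that and lower to just above.

>>> apply_moves --pt "0 0.004 0 0 -1" --pt "0.005 0.008 0 0 -1" --pt "0.01 0.008 0 0 -1" --pt "0.013 0.008 0 0 -1" --pt "0.013 0.008 0 0 -1"

```text
time: 17.7
ee_pos: [0.5872, -0.3641, 0.1235]
tcp_rot: [-146.1, 88.7, 45.8]
wrist_force: [-0.5, 0.4, -2.8]
opening: 0.0397
```

```bash
python3 - <<'E'
from m import *
o,e,R=tool();print(e,o['wrist_force'],R[:,0])
goto([.583,-.359,.1145],-77.9)
for c in ('scene','top'):
    d=shot(c,c+'8.png');P=cloud(d);f=d['frame'].astype(int);b,g,r=f[...,0],f[...,1],f[...,2]
    X,Y,Z=P[...,0],P[...,1],P[...,2];reg=(abs(X-.583)<.07)&(abs(Y+.359)<.07)
    gm=reg&(g>r+15)&(g>b+8)&(Z<.11);q=P[gm]
    a=np.radians(12.1);L=np.stack([(q[:,0]-.583)*np.cos(a)+(q[:,1]+.359)*np.sin(a),-(q[:,0]-.583)*np.sin(a)+(q[:,1]+.359)*np.cos(a)],1)*1000
    print(c,len(q),'local x,y pct',np.percentile(L,[2,50,98],axis=0))
d=cv2.imread('pics/scene8.png');cv2.imwrite('pics/s8c.png',cv2.resize(d[215:290,110:210],(800,600),interpolation=3))
E
```

```text
[ 0.5872 -0.3641  0.1235] [-0.4823  0.3599 -2.8041] [ 0.0159  0.0164 -0.9997]
shift [ 0.009  -0.0058  0.0032] dist 0.011 jaw now -78.1 droll -0.004 rad (or other way 3.138) q [-32.3  23.7  20.6  86.6   1.3 135.8]
scene 539 local x,y pct [[ -6.0139 -23.6606]
 [ 33.2837   8.584 ]
 [ 36.5104  24.5999]]
top 239 local x,y pct [[-28.5746 -10.7863]
 [ -6.3204  23.186 ]
 [ 32.1295  25.9925]]
```

View pics/s8c.png

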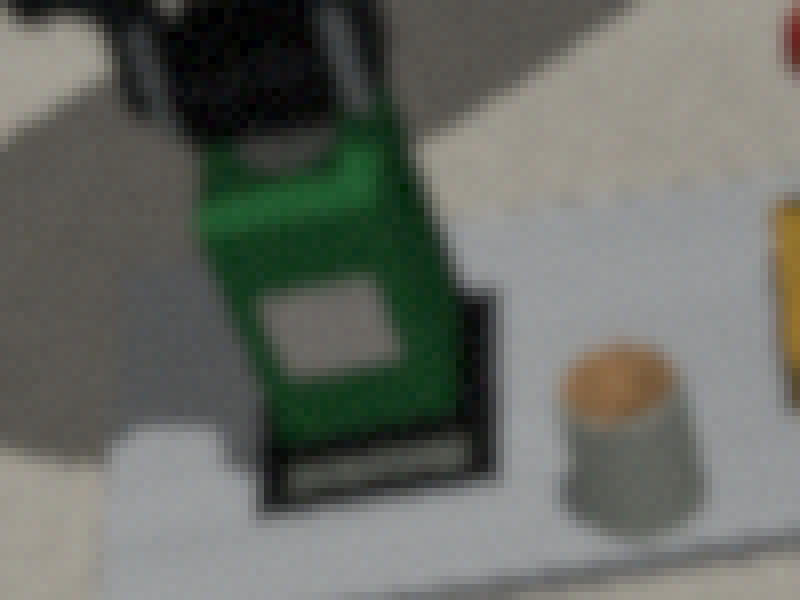

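Nearly over the pad: white strip at crop (285-470, 430-500), foot still about 9 mm up. I lower to contact so its height is known, then check.

>>> apply_moves --pt "0.004 0 0 0 -1" --pt "0.007 0 0 0 -1" --pt "0.009 0 0 0 -1" --pt "0.01 0 0 0 -1" --pt "0.01 0 0 0 -1"

```text
time: 18.3
ee_pos: [0.5879, -0.3639, 0.1154]
tcp_rot: [-151.8, 88.6, 40.1]
wrist_force: [0.2, 2.0, 2.1]
opening: 0.0398
```

```bash
python3 - <<'E'
from m import *
o,e,R=tool();print(e,o['wrist_force'],R[:,0])
a=np.radians(12.1)
def loc(p): x,y=p[0]-.583,p[1]+.359;return np.round(1000*np.array([x*np.cos(a)+y*np.sin(a),-x*np.sin(a)+y*np.cos(a)]),1)
for c in ('scene','top'):
    d=shot(c,c+'9.png');P=cloud(d);f=d['frame'].astype(int);b,g,r=f[...,0],f[...,1],f[...,2]
    X,Y,Z=P[...,0],P[...,1],P[...,2];reg=(abs(X-.583)<.08)&(abs(Y+.359)<.07)
    gm=reg&(g>r+15)&(g>b+8)&(Z<.115)
    tp=gm&(abs(Z-.104)<.006);print(c,'zmed top',np.median(Z[tp]));L=np.array([loc(p) for p in P[tp]]);print('topface local',L.min(0),L.max(0),len(L))
    fr=gm&(Z<.085);L=np.array([loc(p) for p in P[fr]]);print('side pts',np.percentile(L,[3,50,97],axis=0))
    # pixels of green top face projected to z=.104
    ys,xs=np.nonzero(tp);L=np.array([loc(world(d,x,y,.104)) for x,y in zip(xs,ys)]);print('pix@.104',L.min(0),L.max(0))
    ys,xs=np.nonzero(reg&(f.max(-1)<60)&(Z<.025));L=np.array([loc(world(d,x,y,.012)) for x,y in zip(xs,ys)]);print('border',np.percentile(L,[1,99],axis=0),len(L))
E
```

```text
[ 0.5879 -0.3639  0.1154] [0.1568 2.0407 2.1449] [ 0.0183  0.0154 -0.9997]
scene zmed top 0.10542922096090813
topface local [-14.3 -28.4] [38.  21.2] 274
side pts [[ -4.005 -22.2  ]
 [ 33.7    12.85 ]
 [ 37.105  24.705]]
pix@.104 [-11.9 -26.9] [43.8 22. ]
border [[-33.55 -34.23]
 [456.68 112.43]] 371
top zmed top 0.1052168260375773
topface local [-28.4 -18.2] [33.7 22.4] 133
side pts [[-27.689  16.87 ]
 [ -2.05   23.9  ]
 [ 31.563  26.2  ]]
pix@.104 [-28.6 -18.7] [33.5 23.3]
border [[-37.768 -26.885]
 [ 38.268  30.7  ]] 184
```

>>> apply_moves --pt "-0.004 0 0 0 -1" --pt "-0.004 0.001 0.002 0 -1" --pt "-0.004 0.001 0.002 0 -1" --pt "-0.001 0.001 0.002 0 -1" --pt "0.001 0.001 0.002 0 -1" --pt "0.001 0.001 0.002 0 -1"

```text
time: 19.0
ee_pos: [0.5865, -0.3653, 0.1149]
tcp_rot: [-154.0, 88.6, 37.9]
wrist_force: [1.3, 1.7, 5.4]
opening: 0.0396
```

>>> apply_moves --pt "0 0 0 0 0.2" --pt "0 0 0 0 0.6" --pt "0 0 0 0 0.6" --pt "-0.04 0 0 0 0.6" --pt "-0.085 0 0 0 0.6" --pt "-0.12 -0.02 0 0 0.6" --pt "-0.12 -0.06 0.03 0 0.6" --pt "-0.12 -0.1 0.07 0 0" --pt "-0.12 -0.12 0.11 0 -1" --pt "-0.12 -0.12 0.12 0 -1" --pt "-0.12 -0.12 0.12 0 -1"

```text
time: 20.1
ee_pos: [0.4409, -0.2745, 0.2345]
tcp_rot: [-158.2, 88.6, 33.7]
wrist_force: [-0.1, 0.1, 0.4]
opening: 0.0101
```

```bash
python3 - <<'E'
from m import *
o,e,R=tool();print(e,o['wrist_force'],R[:,0])
a=np.radians(12.1)
def loc(p): x,y=p[0]-.583,p[1]+.359;return np.round(1000*np.array([x*np.cos(a)+y*np.sin(a),-x*np.sin(a)+y*np.cos(a)]),1)
for c in ('scene','top'):
    d=shot(c,c+'10.png');P=cloud(d);f=d['frame'].astype(int);b,g,r=f[...,0],f[...,1],f[...,2]
    X,Y,Z=P[...,0],P[...,1],P[...,2];reg=(abs(X-.583)<.09)&(abs(Y+.359)<.08)
    for n,z in(('block',.104),('head',.144)):
        tp=reg&(abs(Z-z)<.006);ys,xs=np.nonzero(tp)
        if len(xs)<8:print(c,n,len(xs));continue
        W=np.array([loc(world(d,x,y,z)) for x,y in zip(xs,ys)]);print(c,n,len(xs),'z',np.median(Z[tp]),np.percentile(W,[1,99],axis=0),cv2.minAreaRect(W.astype(np.float32)))
    ys,xs=np.nonzero(reg&(f.max(-1)<60)&(Z<.02));W=np.array([loc(world(d,x,y,.012)) for x,y in zip(xs,ys)]);print('border',np.percentile(W,[1,99],axis=0),len(W))
    rd=(r>g+50)&(r>b+50)&(Z>.05)&(abs(X-.56)<.1)&(Y<-.15);print('ball',np.median(P[rd],0))
f=cv2.imread('pics/scene10.png')[205:285,110:217];t=cv2.imread('pics/top10.png')[205:285,415:522]
cv2.imwrite('pics/p11.png',np.vstack([cv2.resize(x,(400,299),interpolation=3) for x in(f,t)]))
E
```

```text
[ 0.4409 -0.2745  0.2345] [-0.1019  0.1109  0.3631] [ 0.0208  0.0138 -0.9997]
scene block 317 z 0.10473150760079883 [[-24.38  -21.768]
 [ 39.7    25.784]] ((7.764186859130859, 1.921224594116211), (67.28424072265625, 48.08191680908203), 0.8303187489509583)
scene head 307 z 0.14446632298083337 [[-18.794 -17.988]
 [ 31.782  21.7  ]] ((7.043352127075195, 1.6091365814208984), (52.38176345825195, 40.250511169433594), 1.0609116554260254)
border [[-30.29  -33.67 ]
 [461.374 116.116]] 543
ball [ 0.5351 -0.2269  0.1077]
top block 214 z 0.10319148706587641 [[-29.448 -20.335]
 [ 31.948  26.6  ]] ((1.0218620300292969, 3.2629642486572266), (62.037899017333984, 48.52671432495117), 1.2275797128677368)
top head 335 z 0.14339078776515296 [[-21.266 -17.166]
 [ 23.164  22.466]] ((1.0010566711425781, 2.8654251098632812), (45.64263916015625, 41.3305778503418), 1.3574659824371338)
border [[-38.1   -31.184]
 [ 38.256  30.728]] 187
ball [ 0.5272 -0.226   0.1082]
```

View pics/p11.png

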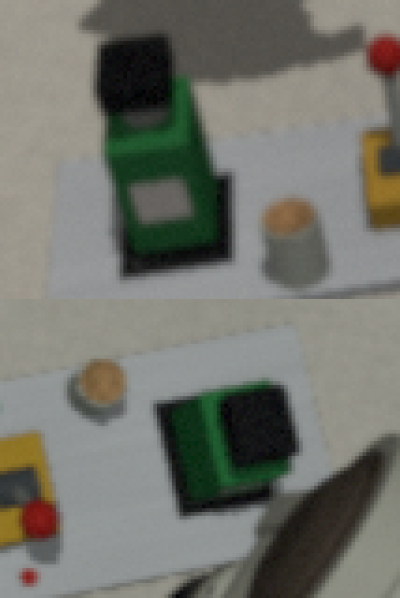

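Standing on the pad, upright, about 3 mm off in y and 1.2° in yaw (top camera); the roll and lever are untouched. One quick regrip tidies that.

```bash
python3 - <<'E'
from m import *
goto([.586,-.361,.2345],-77.9);goto([.586,-.361,.117],-77.9)
E
```

```text
shift [ 0.001   0.1137 -0.1225] dist 0.167 jaw now -78.1 droll -0.004 rad (or other way 3.138) q [-32.6   0.5   5.7  94.7   1.3 135.6]
shift [ 0.1185  0.1149 -0.1198] dist 0.204 jaw now -78.1 droll -0.004 rad (or other way 3.138) q [-32.6   0.5   5.7  94.7   1.3 135.6]
```

>>> apply_moves --pt "0 0.03 -0.035 0 0.5" --pt "0 0.06 -0.07 0 0.5" --pt "0 0.095 -0.105 0 0.5" --pt "0.001 0.114 -0.1225 0 0.5" --pt "0.001 0.114 -0.1225 0 0.5" --pt "0.04 0.114 -0.121 0 0.5" --pt "0.085 0.115 -0.12 0 0.5" --pt "0.118 0.115 -0.12 0 0.5" --pt "0.118 0.115 -0.12 0 0.5" --pt "0.118 0.115 -0.12 0 -1" --pt "0.118 0.115 -0.12 0 -1" --pt "0.118 0.115 -0.12 0 -1" --newtons 30

```text
time: 21.4
ee_pos: [0.5872, -0.3616, 0.1201]
tcp_rot: [-163.8, 88.5, 28.1]
wrist_force: [0.0, 0.7, 5.0]
opening: 0.0392
```

```bash
cat > st.py <<'E'
from m import *
o,e,R=tool();print(e,o['wrist_force'],o['opening'],R[:,0])
a=np.radians(12.1)
def loc(p): x,y=p[0]-.583,p[1]+.359;return np.round(1000*np.array([x*np.cos(a)+y*np.sin(a),-x*np.sin(a)+y*np.cos(a)]),1)
def stat(c='top'):
    d=shot(c);P=cloud(d);f=d['frame'].astype(int);b,g,r=f[...,0],f[...,1],f[...,2]
    X,Y,Z=P[...,0],P[...,1],P[...,2];reg=(abs(X-.583)<.09)&(abs(Y+.359)<.08)
    gm=reg&(g>r+15)&(g>b+8)
    for n,tp,z in(('block',reg&(abs(Z-.104)<.006)&(f[...,1]>f[...,2]+12),.104),('head',reg&(abs(Z-.144)<.006),.144)):
        ys,xs=np.nonzero(tp)
        if len(xs)<8:print(c,n,len(xs));continue
        W=np.array([loc(world(d,x,y,z)) for x,y in zip(xs,ys)]);print(c,n,len(xs),'z',np.median(Z[tp]),np.percentile(W,[1,99],axis=0).round(1).tolist(),cv2.minAreaRect(W.astype(np.float32)))
    rd=(r>g+50)&(r>b+50)&(Z>.05)&(abs(X-.56)<.12)&(Y<-.15);print('ball',np.median(P[rd],0) if rd.sum() else None)
    return d
E
python3 -c "
from st import *
stat()"
```

```text
[ 0.5872 -0.3616  0.1201] [0.0345 0.6611 4.9725] 0.03921141171171116 [ 0.0236  0.0126 -0.9996]
top block 135 z 0.10403040984000593 [[-29.4, -15.6], [32.0, 24.1]] ((1.288228988647461, 3.4441452026367188), (61.65396499633789, 42.390804290771484), 0.8859443068504333)
top head 55 z 0.1430050973250419 [[-21.4, -8.3], [23.9, 24.7]] ((-2.149778366088867, 11.969402313232422), (48.932621002197266, 26.371591567993164), 22.254150390625)
ball [ 0.5276 -0.2257  0.1081]
```

>>> apply_moves --pt "-0.006 0 0 0 -1" --pt "-0.006 0.002 0.001 0 -1" --pt "-0.006 0.002 0.001 0 -1" --pt "0 0.002 0.001 0 -1" --pt "0 0.002 0.001 0 -1" --pt "0 0.002 0.001 0 0.2" --pt "0 0.002 0.001 0 0.6" --pt "0 0.002 0.001 0 0.6" --pt "-0.04 0.002 0.001 0 0.6" --pt "-0.085 0.002 0.001 0 0.6" --pt "-0.12 -0.02 0.01 0 0.6" --pt "-0.12 -0.06 0.04 0 0"

```text
time: 22.65
ee_pos: [0.5361, -0.3145, 0.2443]
tcp_rot: [-177.6, 88.1, 14.2]
wrist_force: [-0.1, 1.2, 0.5]
opening: 0.0555
```

>>> apply_moves --pt "0 -0.04 0.04 0 -1" --pt "0 -0.06 0.08 0 -1" --pt "0 -0.06 0.09 0 -1" --pt "0 -0.06 0.09 0 -1"

```text
time: 23.05
ee_pos: [0.4347, -0.2743, 0.2425]
tcp_rot: [179.7, 88.1, 11.6]
wrist_force: [-0.3, -0.2, 0.4]
opening: 0.0001
```

```bash
python3 -c "
from st import *
stat()
c,s=np.cos(a),np.sin(a)
# station origin: pad + 55 along plate y ; ball axis +85 => +140 from pad
ax=np.array([.583-.140*s,-.359+.140*c]);print('lever axis',ax)
for x in(-.065,-.03,0,.02): p=ax+x*np.array([c,s]);print(x,p); goto([p[0],p[1],.085],-77.9)
"
```

```text
[ 0.4347 -0.2743  0.2425] [-0.3189 -0.2257  0.3629] 7.572198028559988e-05 [ 0.0331  0.0068 -0.9994]
top block 210 z 0.10314579735132734 [[-30.0, -22.7], [31.0, 23.8]] ((0.3275909423828125, 0.5661849975585938), (61.546424865722656, 48.77980422973633), 0.15915514528751373)
top head 335 z 0.1433905643212976 [[-22.1, -19.9], [22.4, 19.4]] ((0.16007614135742188, -0.20764923095703125), (45.41368865966797, 40.55561447143555), 0.244853213429451)
ball [ 0.5276 -0.2259  0.1075]
lever axis [ 0.5537 -0.2221]
-0.065 [ 0.4901 -0.2357]
shift [ 0.1591 -0.0269 -0.0558] dist 0.171 jaw now -78.2 droll -0.005 rad (or other way 3.137) q [-33.   -1.    5.1  94.8   1.4 135.2]
-0.03 [ 0.5243 -0.2284]
shift [ 0.1603 -0.0271 -0.0908] dist 0.186 jaw now -78.2 droll -0.005 rad (or other way 3.137) q [-33.   -1.    5.1  94.8   1.4 135.2]
0 [ 0.5537 -0.2221]
shift [ 0.1613 -0.0272 -0.1207] dist 0.203 jaw now -78.2 droll -0.005 rad (or other way 3.137) q [-33.   -1.    5.1  94.8   1.4 135.2]
0.02 [ 0.5732 -0.2179]
shift [ 0.162  -0.0273 -0.1407] dist 0.216 jaw now -78.2 droll -0.005 rad (or other way 3.137) q [-33.   -1.    5.1  94.8   1.4 135.2]
```

The stamp is now within 0.6 mm and 0.3° of the pad. Next, the lever.

>>> apply_moves --pt "0 -0.022 -0.03 0 -1" --pt "0.03 -0.022 -0.05 0 -1" --pt "0.075 -0.022 -0.052 0 -1" --pt "0.12 -0.022 -0.052 0 -1" --pt "0.157 -0.022 -0.052 0 -1" --pt "0.157 -0.022 -0.052 0 -1" --pt "0.157 -0.022 -0.07 0 -1" --pt "0.158 -0.022 -0.088 0 -1" --pt "0.158 -0.022 -0.103 0 -1" --pt "0.159 -0.022 -0.116 0 -1" --pt "0.159 -0.022 -0.122 0 -1" --pt "0.159 -0.022 -0.122 0 -1"

```text
time: 24.3
ee_pos: [0.5569, -0.227, 0.0878]
tcp_rot: [179.9, 88.0, 11.8]
wrist_force: [0.6, -0.0, -0.6]
opening: 0.0001
```

```bash
cat > lv.py <<'E'
from st import *
for c in('scene','top'):
    d=shot(c);P=cloud(d);f=d['frame'].astype(int);b,g,r=f[...,0],f[...,1],f[...,2]
    m=(r>g+50)&(r>b+50)&(P[...,2]>.05)&(P[...,1]<-.15)&(P[...,1]>-.3)&(abs(P[...,0]-.56)<.12)
    if m.sum():
        q=np.median(P[m],0);v=q[:2]-[.5537,-.2221];print(c,m.sum(),q,'local x',v@[np.cos(a),np.sin(a)],P[m].min(0),P[m].max(0))
E
python3 lv.py
```

```text
[ 0.5569 -0.227   0.0878] [ 0.6195 -0.0196 -0.6186] 0.00011328905852125451 [ 0.0335  0.007  -0.9994]
scene 86 [ 0.587  -0.2164  0.1079] local x 0.03378465715900943 [ 0.5664 -0.227   0.0988] [ 0.5941 -0.2068  0.1137]
top 13 [ 0.5817 -0.2074  0.1065] local x 0.030454612287098906 [ 0.5748 -0.2116  0.1009] [ 0.5866 -0.2049  0.1128]
```

>>> apply_moves --pt "0 0 -0.003 0 -1" --pt "0 0 -0.006 0 -1" --pt "0 0 -0.008 0 -1" --pt "0 0 -0.008 0 -1"

```text
time: 24.8
ee_pos: [0.5637, -0.2254, 0.0878]
tcp_rot: [-179.4, 88.1, 12.4]
wrist_force: [-0.6, 0.1, -0.3]
opening: -0.0003
```

```bash
python3 lv.py
```

```text
[ 0.5637 -0.2254  0.0878] [-0.5954  0.0939 -0.2672] -0.0002913061822064913 [ 0.0328  0.0072 -0.9994]
scene 90 [ 0.5927 -0.2147  0.105 ] local x 0.03972608158968269 [ 0.5701 -0.2263  0.0949] [ 0.6006 -0.2045  0.1116]
top 6 [ 0.5877 -0.2055  0.1053] local x 0.03673623327106487 [ 0.5821 -0.2079  0.1012] [ 0.5918 -0.205   0.1069]
```

Still moving at about 1 N, so I continue until it stops.

>>> apply_moves --pt "0 0 -0.002 0 -1" --pt "0 0 -0.004 0 -1" --pt "0 0 -0.006 0 -1" --pt "0 0 -0.006 0 -1"

```text
time: 25.3
ee_pos: [0.5663, -0.2248, 0.0877]
tcp_rot: [-178.9, 88.5, 12.9]
wrist_force: [-18.4, -3.4, 5.1]
opening: -0.0003
```

```bash
python3 lv.py
```

```text
[ 0.5663 -0.2248  0.0877] [-18.3648  -3.4451   5.0822] -0.0003071115203806575 [ 0.026   0.006  -0.9996]
scene 90 [ 0.5952 -0.2141  0.1045] local x 0.04228250979429542 [ 0.5774 -0.226   0.0948] [ 0.6019 -0.2043  0.1127]
top 2 [ 0.5882 -0.2055  0.1034] local x 0.03722962008157934 [ 0.5867 -0.2059  0.1009] [ 0.5898 -0.2051  0.1058]
```

The lever is at its stop (18 N reaction). I back off and move over the stamp head.

>>> apply_moves --pt "0 0 0.02 0 -1" --pt "0 0 0.04 0 -1" --pt "-0.04 0 0.04 0 -1" --pt "-0.085 0 0.04 0 -1" --pt "-0.11 0 0.04 0 -1" --pt "-0.11 0 0.04 0 -1"

```text
time: 26.0
ee_pos: [0.5258, -0.2343, 0.2014]
tcp_rot: [173.9, 88.1, 5.6]
wrist_force: [0.2, 0.4, 0.8]
opening: -0.0001
```

```bash
python3 lv.py; python3 -c "
from st import *
goto([.587,-.3635,.19],-77.9)
goto([.587,-.3635,.15],-77.9)"
```

```text
[ 0.5258 -0.2343  0.2014] [0.2315 0.4158 0.7753] -0.00012076758929799116 [ 0.0329  0.0033 -0.9995]
scene 79 [ 0.5947 -0.2139  0.1046] local x 0.041769182499716236 [ 0.579  -0.2259  0.0964] [ 0.6012 -0.2043  0.1109]
top 65 [ 0.585  -0.2125  0.1054] local x 0.032593863691354225 [ 0.5752 -0.2221  0.0981] [ 0.5943 -0.2035  0.1116]
[ 0.5247 -0.2337  0.1969] [ 0.5036 -0.4181 -0.9562] -0.00018064107388370682 [ 0.0275  0.0057 -0.9996]
shift [ 0.0079  0.1398 -0.0344] dist 0.144 jaw now -78.3 droll -0.006 rad (or other way 3.135) q [-24.5   6.4   7.8  90.1   1.  143.8]
shift [ 0.0479  0.1398 -0.0332] dist 0.151 jaw now -78.3 droll -0.006 rad (or other way 3.135) q [-24.5   6.4   7.8  90.1   1.  143.8]
```

>>> apply_moves --pt "0 0.045 -0.012 0 -1" --pt "0 0.09 -0.024 0 -1" --pt "0.004 0.13 -0.034 0 -1" --pt "0.008 0.14 -0.034 0 -1" --pt "0.008 0.14 -0.034 0 -1" --pt "0.03 0.14 -0.034 0 -1" --pt "0.046 0.14 -0.033 0 -1" --pt "0.046 0.14 -0.033 0 -1"

```text
time: 26.9
ee_pos: [0.5855, -0.3618, 0.1494]
tcp_rot: [-172.9, 88.5, 18.9]
wrist_force: [0.4, -0.6, -0.3]
opening: -0.0002
```

>>> apply_moves --pt "0.006 0 0 0 -1" --pt "0.011 0 0 0 -1" --pt "0.016 0 0.0005 0 -1" --pt "0.019 0 0.0005 0 -1" --pt "0.019 0 0.0005 0 -1"

```text
time: 27.4
ee_pos: [0.5859, -0.3615, 0.1325]
tcp_rot: [-176.6, 88.4, 15.2]
wrist_force: [-1.5, 1.9, 10.9]
opening: -0.0
```

>>> apply_moves --pt "0.003 0 0 0 -1" --pt "0.006 0 0 0 -1" --pt "0.008 0 0 0 -1" --pt "0.008 0 0 0 -1" --pt "0.008 0 0 0 -1"

```text
time: 27.9
ee_pos: [0.5868, -0.3617, 0.1302]
tcp_rot: [174.1, 88.2, 6.0]
wrist_force: [-6.8, 3.8, 24.1]
opening: 0.0002
```

Hard stop at 24 N (spring maximum is 12 N). I release straight up and clear away.

>>> apply_moves --pt "-0.006 0 0 0 -1" --pt "-0.016 0 0 0 -1" --pt "-0.04 0 0 0 -1" --pt "-0.08 0 0 0 -1" --pt "-0.1 0 0.03 0 -1" --pt "-0.1 0 0.08 0 -1" --pt "-0.1 0 0.13 0 -1" --pt "-0.1 0 0.18 0 -1" --pt "-0.1 0 0.2 0 -1" --pt "-0.1 0 0.2 0 -1"

```text
time: 28.9
ee_pos: [0.3856, -0.4035, 0.225]
tcp_rot: [171.6, 88.1, 3.3]
wrist_force: [0.4, -0.4, -0.1]
opening: 0.0002
```

```bash
python3 lv.py; python3 - <<'E'
from st import *
d=stat();cv2.imwrite('pics/end.png',cv2.resize(d['frame'][150:340,120:520],(800,380),interpolation=3))
for n in['roll_jig','roll_tray','roll_bench','tape','carton','tube']:
    for c in('top',):
        for r in cams.spot_in(n,c)[:1]: print(n,np.round(r['rect']),round(r['confidence'],2))
E
```

```text
[ 0.3856 -0.4035  0.225 ] [ 0.3882 -0.4288 -0.0947] 0.00018786329957305823 [ 0.0329  0.0019 -0.9995]
scene 77 [ 0.5936 -0.214   0.1043] local x 0.04067953131240715 [ 0.5803 -0.2236  0.0967] [ 0.6021 -0.2038  0.1111]
top 66 [ 0.5847 -0.2126  0.1051] local x 0.032337291768535247 [ 0.5751 -0.2223  0.0986] [ 0.5948 -0.2021  0.1131]
[ 0.388  -0.4031  0.2244] [ 0.0115 -0.1531  0.1737] -0.00021090684088726947 [ 0.033   0.0025 -0.9995]
top block 211 z 0.10357460592461054 [[-30.4, -22.6], [31.0, 24.3]] ((0.2484416961669922, 0.9515762329101562), (62.006103515625, 48.517799377441406), 1.2297731637954712)
top head 341 z 0.14324500075867494 [[-22.1, -20.2], [22.6, 19.2]] ((0.3767223358154297, -0.3541374206542969), (45.98080825805664, 40.21434020996094), 0.6073552966117859)
ball [ 0.5845 -0.2126  0.105 ]
roll_jig [432. 220. 448. 236.] 0.63
roll_tray [169. 227. 186. 242.] 0.49
roll_bench [302. 230. 319. 250.] 0.64
tape [347. 191. 391. 230.] 0.94
carton [292. 281. 332. 332.] 0.97
tube [295. 158. 316. 194.] 0.75
```

```bash
python3 -c "
from workcell import bot
print(bot.job_done())"
```

```text
the job is handed in; nothing more can be done
None
```

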